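# Wind a bench lift up level with the board

## Robot

A 6-joint arm with a two-finger parallel gripper is mounted at the origin on a cart in front of the work surface, level with it; the furniture and walls round the work are solid. World frame = base frame: x ahead of the robot, y to its left, z up, the work surface at z = 0. Lengths are in m, angles in rad, forces in N, time in s.
With the tool pointing down it reaches from about 0.225 to 0.875 m from the base axis. Payload 3.4 kg.
Tool frame: the origin (TCP) lies on the centre line of the jaws, within the pads' length; the fingertips stand 22 mm ahead of it and the grasp point (between the pads) lies 3 mm ahead of it; z points along the fingers, y is the line along which they close (so a half turn about z gives the same grasp; the last joint's range is limited). The gripper opens to 85 mm and grips with 20 to 120 N. Pads are 22 mm wide; open, the fingers measure 114 mm over their backs; the gripper's body (76 mm by 85 mm) begins 54 mm behind the grasp point. The pads swing forward as they close: fully open they stand 13 mm farther back than shut.
Start: joints at [1.061, 0.276, 1.505, -0, 1.361, -0.121], TCP at [0.218, 0.532, 0.253] pointing down, gripper open.
Joint ranges: [-2.89, 2.89], [-0.75, 2.08], [0.22, 2.7], [-1.18, 4.32], [0.11, 2.71], [-2.7, 2.7]. Speed limits (rad/s): [2.57, 2.57, 3.14, 3.14, 3.14, 3.14].

## Interface

Orientations are given as a unit quaternion [w, x, y, z].
In Python, from rig import readout, optics, ticket gives the robot as it stands. The module is installed in compiled form; this text tells all that it offers.
- The arm moves only by the shell command python3 -m handwheel 'ROWS' [OPENING] [FORCE]. ROWS is rows parted by semicolons, their numbers by spaces, 1 to 5 of them, each of 4 numbers: dx, dy, dz in m, then a turn about the tool's z in rad; each row shifts and turns the commanded pose from where the row before left it, along the tool's axes as they then stand; what a row does not reach is not made up. A row lasts 1/12 s, in which the tool goes at most 0.0417 m and 0.125 rad, less where a joint would pass 70% of its speed; a pose out of reach is approached as far as the arm can. OPENING is the finger opening in m, set as the command begins (- or left out keeps the last). The fingers move at their own pace and stop on an object; FORCE is the grip in N (left out, the last holds). Time passes only in rows, so rows that do not move let the fingers close. It prints the time, the measured TCP pose, the force, the opening and the grip force at its end.
- readout.get_state(): the state, without advancing time (a new reading comes with each control period).
- optics.get_image(name): name is "side" or "top"; returns a dict with "img" (420x560x3 uint8, red, green, blue), "camera_matrix" (3x3 intrinsics, pixels), "T" (4x4, takes a point from camera to world coordinates). Camera axes: x right, y down, z forward; pixel columns grow to the right and rows downward; lengths in m; the calibration is good to about 2 mm. A picture is of the moment at which its call begins. There is no depth.
- ticket.sign_off(): hands the job in; it is judged then, once.
The state is a dict: "clock": time; "qpos": joint angles; "qd": joint speeds; "effort": joint torques, N m; "position": TCP position; "ee_rot": TCP orientation; "contact_force": force on the tool from outside, world axes, zero at the start; "moment": the same for the moment, N m; "width": finger opening in m; "gripper_force": force on a finger pad.
Only numpy, scipy, OpenCV 4.12 (cv2) and the standard library are available. Lean on these libraries where they do the work, as an engineer would, in place of code of your own. Each camera call takes 0.05 s, during which the arm holds its last target. There are 200 camera calls.

## Task

Fit the loose crank on the upright square shaft of the bench lift, feeling for the flats without forcing it until it drops fully home on the collar. Then hold the crank by its black turning grip and gently, without straining it sideways or down, wind the lift up (clockwise seen from above) until its deck is flush with the top of the white board beside it. Leave the crank on the shaft and do not disturb the tape, hex key, wing bolt and spice jar lying about.

Things in the scene. Friction and masses are not known exactly. Their poses are not given: they have to be found in the camera images.
- crank: loose dark steel crank, 0.3 kg, standing the way up it is used. Origin: centre of its hub's underside; z up; x points along the arm to the grip. Hub: 28 x 28 mm block, 48 mm high, sides square to x and y; pinch it across y. Arm 16 mm wide, 22 to 32 mm above the underside, 58 mm from hub axis to grip axis; under its end a 20 mm round foot, as low as the hub
- crank_socket (a point): centre of the mouth of the square socket in the hub's underside (same point as the crank's origin): 15.2 mm wide, 28 mm deep, sides square to the crank's x and y, 1 mm lead-in
- grip_mid (a point): point on the axis of the crank's black round grip: 22 mm across, upright on the end of the arm, 33 to 77 mm above the hub's underside (this point at 55 mm), turning freely about its own upright axis
- lift: bench lift, fixed: steel base 275 x 110 x 12 mm with a grey gearbox at one end, out of whose top the drive shaft stands upright. Origin on the worktop below the shaft axis; x points along the base to the deck, whose column stands at x = 165 mm; z up. Turning the shaft clockwise seen from above raises the deck 16 mm a turn
- shaft_seat (a point): point on the shaft axis, on top of its round collar (34 mm across), 76 mm above the worktop, where the hub comes to rest; does not turn with the shaft. The shaft takes about 0.2 N m to turn (3.5 N at the grip, some more or less by load) and stays where it is left; the light rubbing of a crank pressed on its top does not turn it
- shaft_tip (a point): top centre of the shaft, 26 mm above the seat: a round pilot, 6 mm high, 14 mm across and tapered to 9 at the top, that enters the socket at any angle, then a 14 mm square, 20 mm high. How the square is turned varies and is NOT measured by this frame: find its flats by turning the crank over it, up to a quarter turn, under light pressure (fits within 5 degrees either way)
- deck_edge (a point): middle of the deck's edge next to the board, in the deck's upper surface. The deck is a 130 x 125 mm steel plate with low lips on three sides that only goes up and down, 66 to 74 mm above the worktop at the start; a round lidded steel pot, 102 mm wide and 87 mm high with its knob, stands fast on it
- board_edge (a point): middle of the edge next to the deck, in the upper surface of the fixed white board (120 x 150 mm on four steel legs), 84 to 100 mm above the worktop; z up. The deck is flush when deck_edge is as high as this
- tape: roll of tan tape lying flat, 96 mm across, 25 mm high; origin at the middle of its underside; a bystander
- hex_key: small bare steel hex key lying flat, 33 x 93 x 5 mm; a bystander
- wing_bolt: bare steel wing bolt lying flat, 50 x 59 x 16 mm; a bystander
- spice_jar: round spice jar with mustard-coloured cap, 42 mm across, 106 mm high; a bystander

How it is judged:
On the way, in this order (a step that is already met when the one before it is completed fails the run):
1. the crank is seated fully home on the shaft (horizontal distance between crank and shaft_seat below 0.003 m and z of crank in the frame of shaft_seat below 0.004 m and angle between crank's own z axis and vertical below 0.08 rad), for 0.2 s.
2. the deck is flush with the board, the crank still on the shaft (all of step 1 and z of deck_edge in the frame of board_edge between -0.003 and 0.003 m), for 0.2 s.
At the end, for the whole second after the job is handed in: The crank sits on the shaft (hub axis within 3 mm of the shaft's, underside within 4 mm of the collar, upright within 0.08 rad), released and at rest; the deck's upper surface is within 3 mm of the board's in height (all of step 2 and linear speed of crank below 0.01 m/s and angular speed of crank below 0.1 rad/s); the robot touches nothing.
It fails at once if the crank is forced on the lift with more than 60 N (contact force between crank and lift above 60 N).
It fails at once if a bystander is moved more than 25 mm (distance of any of tape, hex_key, wing_bolt, spice_jar from where it was at the start of the episode above 0.025 m).
It also fails if it takes over 72 s, if anything falls off the work surface, if the arm or the gripper's body presses on something with over 40 N, if the wrist force passes 120 N, or if a joint passes its speed limit or range.

## Working session

There is one attempt and no reset: what is moved stays moved. The work goes in short steps, Python scripts to look and compute and a shell command to move; the robot and the scene stay as the last step left them, time stands still between calls to the robot, and variables do not carry over. Pictures are saved under pics/ and viewed, at most 10 in all, crops included, and the job is handed in when it is done.

```bash
mkdir -p pics; python3 - <<'E'
from rig import readout, optics
import cv2,numpy as np
for n in("side","top"):
    d=optics.get_image(n); cv2.imwrite(f"pics/{n}0.png",d["img"][...,::-1]); print(n,d["camera_matrix"].round(1).tolist(),d["T"].round(4).tolist())
s=readout.get_state();print(s)
E
```

```text
side [[389.1, 0.0, 272.7], [0.0, 389.1, 203.0], [0.0, 0.0, 1.0]] [[0.4891, -0.3733, 0.7883, -0.1488], [-0.8719, -0.1857, 0.4531, -0.2413], [-0.0228, -0.9089, -0.4163, 0.4917], [0.0, 0.0, 0.0, 1.0]]
top [[451.6, 0.0, 278.1], [0.0, 451.6, 208.8], [0.0, 0.0, 1.0]] [[0.027, -0.9927, 0.1174, 0.4985], [-0.9995, -0.0287, -0.0126, 0.1725], [0.0159, -0.117, -0.993, 1.0129], [0.0, 0.0, 0.0, 1.0]]
{'clock': 0.1, 'qpos': array([ 1.06099870e+00,  2.76517369e-01,  1.50602474e+00,  1.51341455e-06,
        1.36070510e+00, -1.21017321e-01]), 'qd': array([-0.00057797, -0.00049206, -0.00397091,  0.00022698, -0.00365768,
        0.00127251]), 'effort': array([ 2.12283179e-03, -4.17696834e+01, -2.46405351e+01, -2.16806793e-04,
        5.77975225e-03, -1.03966627e-05]), 'position': array([0.21775376, 0.53169074, 0.25252713]), 'ee_rot': array([-2.57329138e-04,  1.93168301e-01,  9.81165288e-01, -7.86241533e-04]), 'contact_force': array([-0.03801765, -0.12813276, -0.77277997]), 'moment': array([0.01121272, 0.00245021, 0.02181647]), 'gripper_force': 0.0, 'width': 0.08540943199364609}
```

View pics/top0.png

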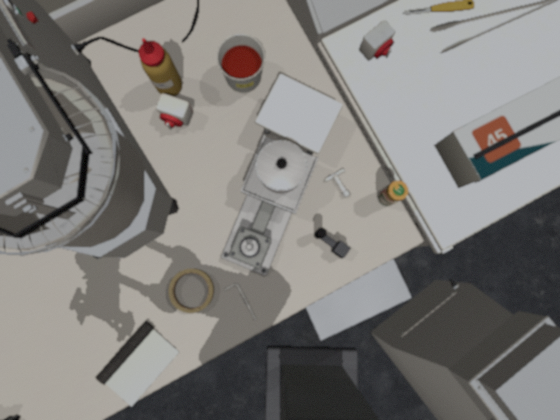

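View pics/side0.png

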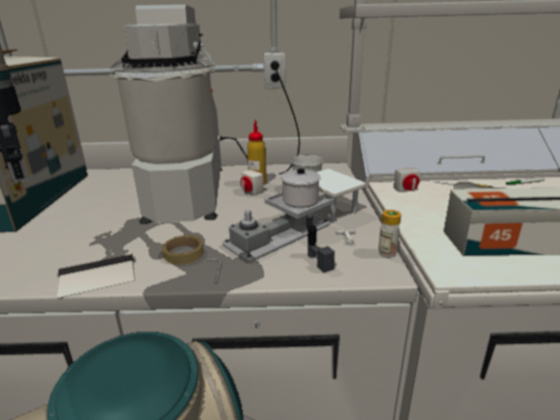

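The top view shows the shaft at about (249,246), the crank grip at (320,232) with its hub at (341,247), the pot and deck at (280,168), and the board at (299,113). In the side view the shaft is at (249,218), the grip at (312,232), the hub at (325,260) and the board at (335,182). Next I'll enlarge both.

```bash
cat > h.py <<'E'
import numpy as np,cv2
from rig import optics,readout
def cam(n):
    d=optics.get_image(n); return d["img"],d["camera_matrix"],d["T"]
def plane(c,u,v,z):
    _,K,T=c; r=T[:3,:3]@np.linalg.solve(K,[u,v,1.]); o=T[:3,3]; return o+r*(z-o[2])/r[2]
def proj(c,p):
    _,K,T=c; q=K@(T[:3,:3].T@(np.asarray(p)-T[:3,3])); return q[:2]/q[2]
def two(c1,p1,c2,p2):
    A=[];b=[]
    for (_,K,T),(u,v) in((c1,p1),(c2,p2)):
        r=T[:3,:3]@np.linalg.solve(K,[u,v,1.]);r/=np.linalg.norm(r);M=np.eye(3)-np.outer(r,r);A.append(M);b.append(M@T[:3,3])
    return np.linalg.lstsq(np.vstack(A),np.hstack(b),rcond=None)[0]
def crop(c,x,y,w,h,f,name):
    m=cv2.resize(c[0][y:y+h,x:x+w,::-1],None,fx=f,fy=f,interpolation=cv2.INTER_CUBIC)
    for i in range(0,w,10): cv2.line(m,(i*f,0),(i*f,8 if i%50 else 20),(0,0,255),1)
    for i in range(0,h,10): cv2.line(m,(0,i*f),(8 if i%50 else 20,i*f),(0,0,255),1)
    cv2.imwrite(name,m)
E
python3 - <<'E'
from h import *
t=cam("top");s=cam("side")
crop(t,220,200,140,100,5,"pics/t1.png"); crop(s,220,160,150,115,5,"pics/s1.png")
for n,c,(x0,x1,y0,y1) in(("top",t,(305,355,220,265)),("side",s,(300,340,215,275))):
    g=c[0][y0:y1,x0:x1].max(2); m=(g<75).astype(np.uint8)
    cs,_=cv2.findContours(m,cv2.RETR_EXTERNAL,cv2.CHAIN_APPROX_NONE)
    for k in cs:
        if cv2.contourArea(k)>20: print(n,cv2.minAreaRect(k+np.array([x0,y0])),cv2.contourArea(k))
E
```

```text
top ((336.3600158691406, 249.01998901367188), (15.414929389953613, 9.192388534545898), 81.8698959350586) 48.0
top ((323.1603698730469, 233.6886749267578), (16.62062644958496, 10.302042007446289), 15.945395469665527) 94.0
side ((316.82647705078125, 242.9222869873047), (56.88468933105469, 32.52375793457031), 87.56334686279297) 837.5
```

View pics/t1.png

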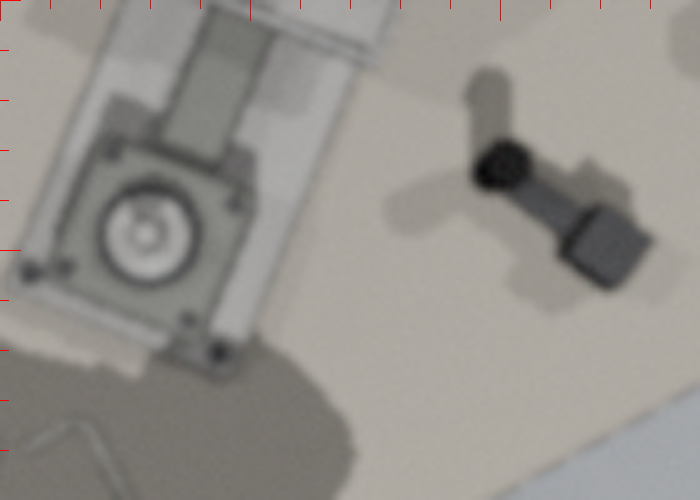

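View pics/s1.png

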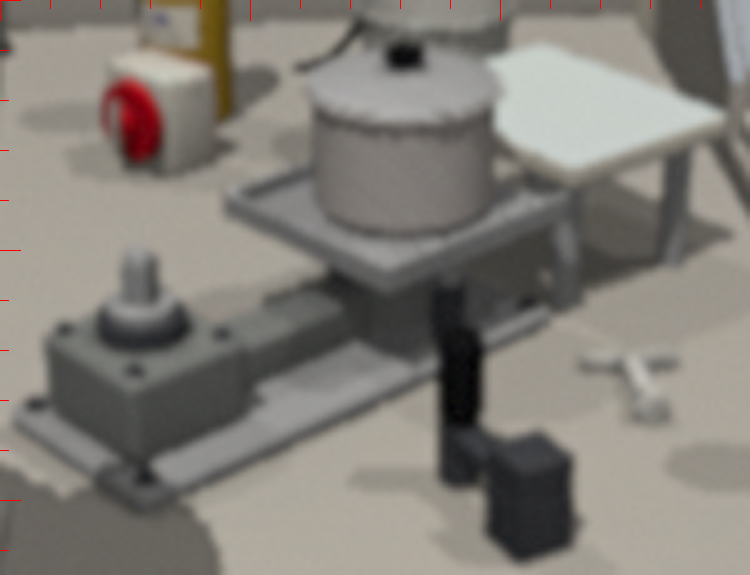

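The crops give these full-image pixels:

| Feature | Top view | Side view |
|---|---|---|
| Hub top centre | (341.2,249) | (326,250.6) |
| Grip top | (321,233) | (312.2,226) |
| Shaft tip | (249.4,246.6) | (247.8,210.6) |

```bash
python3 - <<'E'
from h import *
t=cam("top");s=cam("side")
for n,z,a,b in(("hub",.048,(341.2,249),(326.2,250.6)),("grip",.077,(321,233),(312.2,226)),("tip",.102,(249.4,246.6),(247.8,210.6))):
    print(n,plane(t,*a,z).round(4),plane(s,*b,z).round(4),two(t,a,s,b).round(4))
print("collar",plane(t,249.8,246.4,.076).round(4))
h=plane(t,341.2,249,.048);g=plane(t,321,233,.077);d=(g-h)[:2];print(np.linalg.norm(d),np.arctan2(d[1],d[0]))
print("base corners",[plane(t,220+x/5,200+y/5,.012).round(4) for x,y in((15,285),(225,375),(385,20))])
E
```

```text
hub [0.5303 0.0233 0.048 ] [0.5284 0.0184 0.048 ] [0.5312 0.0213 0.0454]
grip [0.5613 0.0702 0.077 ] [0.5675 0.0692 0.077 ] [0.562  0.0688 0.0795]
tip [0.5282 0.2165 0.102 ] [0.5265 0.2139 0.102 ] [0.5286 0.2161 0.1006]
collar [0.5295 0.217  0.076 ]
0.05620054117176005 0.986375263096931
base corners [array([0.5068, 0.2781, 0.012 ]), array([0.4701, 0.1846, 0.012 ]), array([0.629 , 0.1178, 0.012 ])]
```

```bash
R='0 0 0 0.12;0 0 0 0.12;0 0 0 0.12;0 0 0 0.12;0 0 0 0.12'; python3 -m handwheel '0 0 0 0.12;0 0 0 0.12;0 0 0 0.12;0 0 0 0.12;0 0 0 0.12' 0.085 30; python3 -m handwheel '0 0 0 0.12;0 0 0 0.12;0 0 0 0.12;0 0 0 0.12;0 0 0 0.12'; python3 -m handwheel '0 0 0 0.12;0 0 0 0.12;0 0 0 0.12;0 0 0 0.12;0 0 0 0.12'
```

```text
clock: 0.72
position: [0.218, 0.532, 0.2532]
ee_rot: [0.0, 0.477, 0.879, -0.0]
contact_force: [-0.3, -1.0, -0.4]
width: 0.0847
gripper_force: 0.0
clock: 1.13
position: [0.2179, 0.532, 0.2532]
ee_rot: [0.0, 0.716, 0.699, -0.0]
contact_force: [0.8, -0.5, 0.9]
width: 0.0849
gripper_force: 0.0
clock: 1.55
position: [0.2179, 0.5321, 0.2532]
ee_rot: [0.0, 0.89, 0.456, -0.0]
contact_force: [-0.5, 0.0, -0.5]
width: 0.0847
gripper_force: 0.0
```

```bash
python3 -m handwheel '-0.0156 0.0367 0 0;-0.0156 0.0367 0 0;-0.0156 0.0367 0 0;-0.0156 0.0367 0 0;-0.0156 0.0367 0 0';python3 -m handwheel '-0.0156 0.0367 0 0;-0.0156 0.0367 0 0;-0.0156 0.0367 0 0;-0.0156 0.0367 0 0;-0.0156 0.0367 0 0';python3 -m handwheel '-0.0156 0.0367 0 0;-0.0156 0.0367 0 0;-0.0156 0.0367 0 0;-0.0156 0.0367 0 0;-0.0156 0.0367 0 0'; python3 -m handwheel '0 0 0 0'
```

```text
clock: 1.97
position: [0.3228, 0.3607, 0.2534]
ee_rot: [0.0, 0.888, 0.459, 0.0]
contact_force: [0.8, 1.0, 0.5]
width: 0.085
gripper_force: 0.0
clock: 2.38
position: [0.4273, 0.1905, 0.2535]
ee_rot: [-0.0, 0.889, 0.459, 0.0]
contact_force: [0.5, 1.0, 0.2]
width: 0.0848
gripper_force: 0.0
clock: 2.8
position: [0.5318, 0.0205, 0.2534]
ee_rot: [-0.0, 0.889, 0.458, 0.0]
contact_force: [0.1, 0.8, -0.5]
width: 0.0852
gripper_force: 0.0
clock: 2.88
position: [0.5353, 0.0161, 0.253]
ee_rot: [0.003, 0.89, 0.456, 0.001]
contact_force: [0.3, -0.4, 0.9]
width: 0.0849
gripper_force: 0.0
```

```bash
python3 -m handwheel '0 0 0.04 0;0 0 0.04 0;0 0 0.03 0;0 0 0 0;0 0 0 0'; python3 - <<'E'
from h import *
t=cam("top");s=cam("side")
S=readout.get_state();print(S["position"],S["ee_rot"])
crop(s,260,150,130,130,4,"pics/s2.png")
E
```

```text
clock: 3.3
position: [0.5301, 0.0227, 0.1423]
ee_rot: [-0.001, 0.889, 0.459, -0.002]
contact_force: [0.0, 0.2, 0.8]
width: 0.085
gripper_force: 0.0
[0.53268422 0.02250597 0.14523543] [0.00093513 0.88859283 0.45869314 0.00158531]
```

View pics/s2.png

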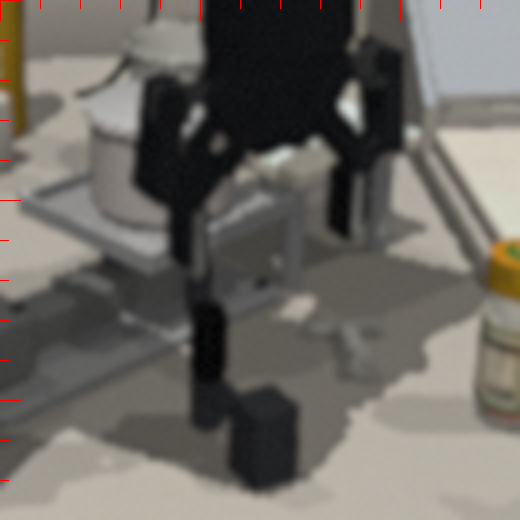

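The open fingers, at crop columns 185 and 340, straddle the hub at column 265, so I'll go down and pinch it.

```bash
python3 -m handwheel '0 0 0.035 0;0 0 0.035 0;0 0 0.03 0;0 0 0.01 0;0 0 0 0'; python3 -m handwheel '0 0 0 0;0 0 0 0;0 0 0 0;0 0 0 0;0 0 0 0' 0.02 40;python3 -m handwheel '0 0 0 0;0 0 0 0;0 0 0 0;0 0 0 0;0 0 0 0'
```

```text
clock: 3.82
position: [0.5309, 0.0226, 0.0329]
ee_rot: [-0.0, 0.889, 0.459, -0.001]
contact_force: [0.1, -0.9, -0.2]
width: 0.0853
gripper_force: 0.0
clock: 4.23
position: [0.5321, 0.0223, 0.0348]
ee_rot: [0.001, 0.889, 0.459, 0.001]
contact_force: [-0.2, 0.7, 5.1]
width: 0.0277
gripper_force: 38.9
clock: 4.65
position: [0.532, 0.0224, 0.0347]
ee_rot: [0.001, 0.889, 0.459, 0.001]
contact_force: [-0.6, 0.7, 7.0]
width: 0.0276
gripper_force: 39.2
```

```bash
python3 -m handwheel '0 0 -0.02 0;0 0 -0.03 0;0 0 -0.04 0;0 0 -0.03 0;0 0 -0.01 0' - 50; python3 -m handwheel '0.02 -0.0147 0 0;0.0312 -0.0231 0 0;0.0312 -0.0231 0 0;0.0312 -0.0231 0 0;0.0312 -0.0231 0 0'; python3 -m handwheel '0.011 -0.0083 0 0;0 0 0 0;0 0 0 0;0 0 0 0;0 0 0 0'
python3 - <<'E'
from h import *
t=cam("top");s=cam("side")
S=readout.get_state();print(S["position"],S["ee_rot"],S["contact_force"],S["width"])
crop(s,200,120,150,130,4,"pics/s3.png")
E
```

```text
clock: 5.07
position: [0.5334, 0.0222, 0.1678]
ee_rot: [0.002, 0.889, 0.459, 0.003]
contact_force: [0.4, -0.0, -3.7]
width: 0.0277
gripper_force: 50.6
clock: 5.48
position: [0.5263, 0.2037, 0.1618]
ee_rot: [-0.0, 0.889, 0.458, -0.001]
contact_force: [1.4, -0.1, -4.2]
width: 0.0273
gripper_force: 50.4
clock: 5.9
position: [0.527, 0.2147, 0.1627]
ee_rot: [0.0, 0.889, 0.458, -0.001]
contact_force: [-0.6, 0.2, -3.2]
width: 0.0274
gripper_force: 50.4
[0.52736467 0.21488815 0.16313819] [ 1.00250700e-04  8.89074162e-01  4.57763100e-01 -2.61878331e-04] [ 0.72459878 -0.05271126 -2.6415951 ] 0.027517519705486364
```

View pics/s3.png

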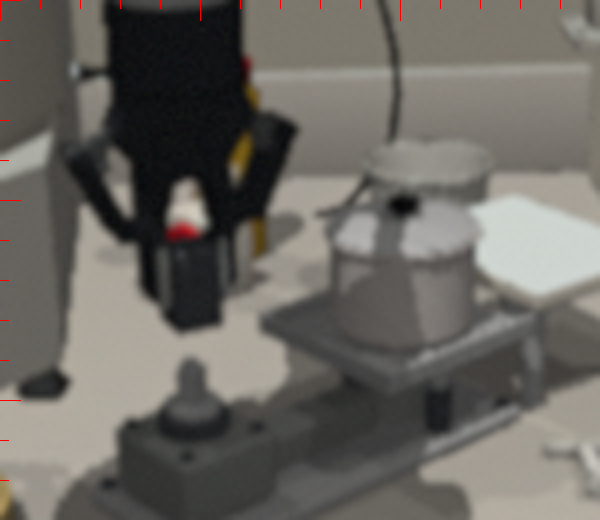

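The side view shows the hub hanging in the jaws, its bottom corners at crop (163,318), (185,331) and (222,322). The shaft tip sits below at (191,360). I'll check the prediction against that.

```bash
python3 - <<'E'
from h import *
s=cam("side"); S=readout.get_state(); p=S["position"]; print(p)
x=np.array([.582,.813]);y=np.array([.813,-.582])
f=lambda q:((proj(s,q)-[200,120])*4).round(1)
for a,b in((-1,-1),(-1,1),(1,1),(1,-1)): print(a,b,f([*(p[:2]+.014*(a*x+b*y)),p[2]-.0347]))
for q in((.5282,.2165),(.5295,.217),(.5265,.2139)): print(f([*q,.102]))
g=s[0][190:206,236:262].max(2);print(g)
E
```

```text
[0.52743943 0.21503426 0.16326552]
-1 -1 [174.1 333.4]
-1 1 [220.1 323.8]
1 1 [201.6 306.3]
1 -1 [156.6 315.5]
[189.  360.4]
[189.5 359.4]
[191.2 362.4]
[[ 25  13  24  46  67  68  52  31  30  33  32  34  35  34  32  34  32  34
   44  64  71  61  64  84  95  96]
 [ 32  17  19  44  64  68  51  35  31  34  33  37  32  32  35  35  33  35
   43  63  74  76  81  89  94  92]
 [ 58  26  21  40  63  67  54  35  30  33  34  34  33  34  34  35  35  35
   41  59  75  85  91  94  97  99]
 [ 91  54  30  40  61  69  56  40  33  33  36  35  36  33  36  35  34  33
   39  52  75  93 101 107 119 128]
 [125  95  62  48  61  66  55  39  34  35  34  35  37  34  33  35  33  34
   38  61  90 119 128 134 144 151]
 [154 138 108  77  68  67  53  37  33  35  34  36  36  36  34  36  33  36
   47  81 118 144 151 152 157 158]
 [172 163 143 110  78  61  51  33  32  33  34  33  37  36  34  37  33  35
   54  97 137 158 160 159 159 158]
 [175 174 162 131  89  56  39  29  32  35  35  36  35  34  37  34  32  35
   53 102 143 160 164 163 161 159]
 [173 174 168 144 100  53  29  27  31  34  36  35  35  33  36  35  34  32
   50  99 146 165 169 168 166 167]
 [173 173 171 156 121  75  41  27  33  35  35  35  34  35  32  33  34  33
   47  97 148 169 174 172 172 172]
 [173 173 174 166 148 113  74  42  30  32  34  33  31  33  37  39  46  53
   68 108 150 171 174 173 173 174]
 [174 174 175 174 167 147 114  73  44  34  34  41  48  58  70  82  93 100
  113 136 161 173 173 173 174 175]
 [174 173 174 174 174 166 147 114  81  68  74  85  94 105 122 135 141 145
  153 163 171 174 173 173 173 174]
 [174 174 173 174 175 175 166 149 128 120 127 137 143 149 160 166 168 170
  171 174 175 175 174 173 174 175]
 [174 174 175 174 175 174 174 168 160 157 163 167 169 171 174 176 176 175
  175 175 174 174 174 175 175 174]
 [174 174 175 174 175 175 176 174 172 172 174 176 175 175 175 175 175 175
  175 173 174 174 175 174 173 174]]
```

```bash
python3 -m handwheel '0.001 0 0.012 0;0 0 0.01 0;0 0 0.003 0;0 0 0 0;0 0 0 0'; python3 -m handwheel '0 0 0.002 0;0 0 0 0;0 0 0.002 0;0 0 0 0'; python3 -m handwheel '0 0 0.002 0;0 0 0 0'; python3 -m handwheel '0 0 0.001 0;0 0 0 0'
```

```text
clock: 6.47
position: [0.5278, 0.2168, 0.1381]
ee_rot: [-0.0, 0.889, 0.458, -0.0]
contact_force: [-0.7, 0.9, -2.0]
width: 0.0276
gripper_force: 50.6
clock: 6.8
position: [0.5285, 0.2175, 0.1347]
ee_rot: [-0.0, 0.889, 0.459, 0.001]
contact_force: [0.6, 0.9, -2.3]
width: 0.027
gripper_force: 50.7
clock: 6.97
position: [0.5291, 0.218, 0.133]
ee_rot: [-0.0, 0.889, 0.458, 0.002]
contact_force: [1.4, 2.3, -0.8]
width: 0.0278
gripper_force: 51.0
clock: 7.13
position: [0.5293, 0.2182, 0.1317]
ee_rot: [-0.0, 0.889, 0.458, 0.002]
contact_force: [3.2, 4.3, -2.8]
width: 0.0273
gripper_force: 50.7
```

```bash
python3 -m handwheel '0.0015 0 0 0;0 0 0 0'; python3 -m handwheel '0.001 0 0.001 0;0 0 0 0'; python3 -m handwheel '0 0 0.001 0;0 0 0 0'
```

```text
clock: 7.3
position: [0.5293, 0.2186, 0.1313]
ee_rot: [0.0, 0.889, 0.459, 0.0]
contact_force: [2.6, 3.2, -1.2]
width: 0.0272
gripper_force: 50.7
clock: 7.47
position: [0.5293, 0.2188, 0.1306]
ee_rot: [0.0, 0.889, 0.459, -0.0]
contact_force: [0.8, 0.2, 1.3]
width: 0.0279
gripper_force: 51.3
clock: 7.63
position: [0.5294, 0.2188, 0.1305]
ee_rot: [0.0, 0.889, 0.459, 0.0]
contact_force: [-0.1, 1.0, 7.3]
width: 0.0276
gripper_force: 51.9
```

```bash
python3 -m handwheel '0 0 0 -0.06;0 0 0 -0.06'; python3 -m handwheel '0 0 0 -0.06;0 0 0 -0.06'; python3 -m handwheel '0 0 0 -0.06;0 0 0 -0.06';python3 -m handwheel '0 0 0 -0.06;0 0 0 -0.06'
```

```text
clock: 7.8
position: [0.5296, 0.2187, 0.1305]
ee_rot: [0.001, 0.859, 0.512, 0.0]
contact_force: [0.7, 0.1, 6.4]
width: 0.0273
gripper_force: 51.5
clock: 7.97
position: [0.5297, 0.2187, 0.1305]
ee_rot: [0.001, 0.827, 0.563, 0.0]
contact_force: [0.0, -0.0, 6.2]
width: 0.0274
gripper_force: 51.4
clock: 8.13
position: [0.5298, 0.2187, 0.1304]
ee_rot: [0.001, 0.791, 0.611, 0.0]
contact_force: [1.6, -0.6, 5.4]
width: 0.0278
gripper_force: 51.4
clock: 8.3
position: [0.5298, 0.2187, 0.1304]
ee_rot: [0.001, 0.753, 0.658, 0.0]
contact_force: [0.8, 0.1, 5.6]
width: 0.0273
gripper_force: 51.3
```

```bash
python3 -m handwheel '0 0 0 -0.06;0 0 0 -0.06'; python3 -m handwheel '0 0 0 -0.06;0 0 0 -0.06'; python3 -m handwheel '0 0 0 -0.06;0 0 0 -0.06';python3 -m handwheel '0 0 0 -0.06;0 0 0 -0.06'
```

```text
clock: 8.47
position: [0.5299, 0.2187, 0.1303]
ee_rot: [0.001, 0.712, 0.702, 0.001]
contact_force: [2.8, 0.0, 4.0]
width: 0.0276
gripper_force: 51.2
clock: 8.63
position: [0.5297, 0.2188, 0.1299]
ee_rot: [0.001, 0.669, 0.743, 0.0]
contact_force: [1.3, 1.7, -2.1]
width: 0.0275
gripper_force: 50.5
clock: 8.8
position: [0.5288, 0.2187, 0.1288]
ee_rot: [-0.0, 0.623, 0.782, -0.001]
contact_force: [2.5, 1.8, -1.5]
width: 0.0269
gripper_force: 50.5
clock: 8.97
position: [0.5291, 0.2191, 0.1287]
ee_rot: [-0.0, 0.575, 0.818, -0.0]
contact_force: [2.0, 2.1, -2.1]
width: 0.0273
gripper_force: 50.3
```

```bash
python3 -m handwheel '0 0 0.001 0.08;0 0 0.001 0;0 0 0 0'; python3 -m handwheel '0 0 0.002 0;0 0 0.002 0;0 0 0 0'; python3 -c "
from rig import readout;s=readout.get_state();print(s['moment'],s['position'])"
```

```text
clock: 9.22
position: [0.5289, 0.219, 0.1267]
ee_rot: [-0.0, 0.608, 0.794, -0.0]
contact_force: [1.9, 0.3, -3.3]
width: 0.0276
gripper_force: 50.6
clock: 9.47
position: [0.529, 0.219, 0.1227]
ee_rot: [-0.0, 0.608, 0.794, -0.0]
contact_force: [1.3, 0.8, -4.2]
width: 0.0268
gripper_force: 50.5
[ 0.23454488 -0.28944489 -0.00277618] [0.5289543  0.21901853 0.12273188]
```

```bash
python3 -m handwheel '0 0 0.003 0;0 0 0.003 0;0 0 0.002 0;0 0 0 0'; python3 -m handwheel '0 0 0.002 0;0 0 0.001 0;0 0 0 0'; python3 -m handwheel '0 0 0.001 0;0 0 0 0;0 0 0 0'
```

```text
clock: 9.8
position: [0.529, 0.2191, 0.1146]
ee_rot: [-0.0, 0.609, 0.793, -0.0]
contact_force: [1.1, 1.6, -5.0]
width: 0.0276
gripper_force: 50.3
clock: 10.05
position: [0.529, 0.219, 0.1119]
ee_rot: [-0.0, 0.609, 0.793, -0.0]
contact_force: [0.6, 1.1, -3.8]
width: 0.0274
gripper_force: 50.4
clock: 10.3
position: [0.529, 0.2191, 0.1111]
ee_rot: [-0.0, 0.609, 0.793, -0.0]
contact_force: [0.4, 1.5, -3.2]
width: 0.0275
gripper_force: 50.4
```

```bash
python3 -m handwheel '0 0 0.001 0;0 0 0 0'; python3 -m handwheel '0 0 0.001 0;0 0 0 0;0 0 0 0';python3 -m handwheel '0 0 0.001 0;0 0 0 0;0 0 0 0'
```

```text
clock: 10.47
position: [0.5291, 0.2191, 0.1108]
ee_rot: [-0.0, 0.609, 0.793, -0.0]
contact_force: [-1.0, 0.7, 1.2]
width: 0.0274
gripper_force: 50.9
clock: 10.72
position: [0.5291, 0.2191, 0.1108]
ee_rot: [0.0, 0.609, 0.793, 0.0]
contact_force: [-2.8, -0.4, 7.6]
width: 0.0273
gripper_force: 51.7
clock: 10.97
position: [0.5291, 0.2191, 0.1107]
ee_rot: [0.0, 0.609, 0.793, 0.0]
contact_force: [-4.2, 0.1, 12.9]
width: 0.0273
gripper_force: 52.4
```

The crank stopped at TCP z 0.1108, the height predicted for fully seated. I'll release it, lift and look.

```bash
python3 -m handwheel '0 0 -0.002 0;0 0 0 0;0 0 0 0' ; python3 -m handwheel '0 0 0 0;0 0 0 0;0 0 0 0;0 0 0 0' 0.06; python3 -m handwheel '0 0 -0.02 0;0 0 -0.03 0;0 0 -0.03 0;0 0 0 0;0 0 0 0'; python3 - <<'E'
from h import *
s=cam("side");t=cam("top");S=readout.get_state();print(S["position"],S["contact_force"])
a=cv2.resize(s[0][130:260,200:330],None,fx=3,fy=3,interpolation=2);b=cv2.resize(t[0][150:280,190:320],None,fx=3,fy=3,interpolation=2)
cv2.imwrite("pics/b4.png",np.hstack([a,b])[...,::-1])
E
```

```text
clock: 11.22
position: [0.5294, 0.2191, 0.1108]
ee_rot: [0.0, 0.609, 0.793, 0.0]
contact_force: [-3.1, -0.1, 4.4]
width: 0.0277
gripper_force: 51.5
clock: 11.55
position: [0.5295, 0.219, 0.1101]
ee_rot: [0.0, 0.609, 0.793, -0.0]
contact_force: [-0.2, -0.8, -0.2]
width: 0.0604
gripper_force: 0.0
clock: 11.97
position: [0.5306, 0.2194, 0.1923]
ee_rot: [0.001, 0.609, 0.793, 0.002]
contact_force: [-0.8, -0.2, -0.7]
width: 0.0599
gripper_force: 0.0
[0.52875592 0.2189193  0.18955869] [-0.93778595  0.76534576 -0.28477062]
```

View pics/b4.png

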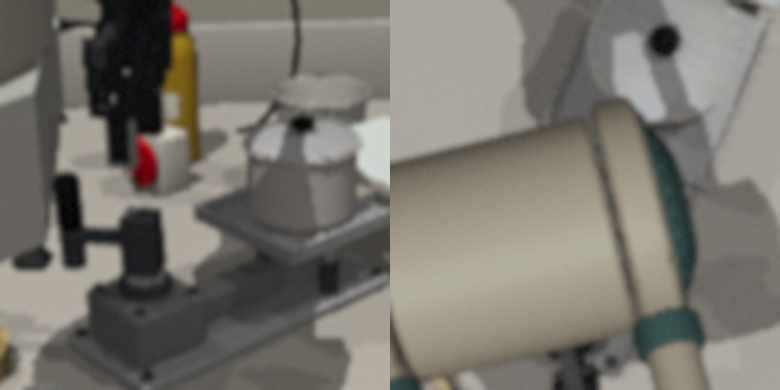

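The left half (side view) shows the crank sitting upright on the collar, with the grip top centre at full-image pixel (222.3,190).

```bash
python3 - <<'E'
from h import *
s=cam("side");p=plane(s,222.3,190,.153);S=readout.get_state();q=S["position"];w,x,y,z=S["ee_rot"]
a=2*np.arctan2(y,x);X=np.array([np.cos(a),np.sin(a)]);Y=np.array([np.sin(a),-np.cos(a)])
print(p,a,q,(p-q)[:2]@X,(p-q)[:2]@Y)
for c in((.529,.219),(.5285,.2165)): g=np.r_[np.array(c)+.058*X,.153];print(g,proj(s,g))
E
```

```text
[0.50333354 0.26483434 0.153     ] 1.8328265641388668 [0.5284442  0.21885529 0.18903141] 0.05091432312881842 -0.012343024872600753
[0.51397556 0.27502023 0.153     ] [221.43671739 187.64572763]
[0.51347556 0.27252023 0.153     ] [222.18983163 187.90224818]
```

```bash
python3 -m handwheel '0.03 0 0 0;0.0265 0 0 0;0 0 0 0;0 0 0 0'; python3 -m handwheel '0 0 0.02 0;0 0 0.02 0;0 0 0.01 0;0 0 0 0;0 0 0 0';  python3 -m handwheel '0 0 0 0;0 0 0 0;0 0 0 0;0 0 0 0;0 0 0 0' 0.018 20; python3 - <<'E'
from h import *
s=cam("side");S=readout.get_state();print(S["position"],S["contact_force"],S["width"])
crop(s,180,130,210,110,3,"pics/s5.png")
E
```

```text
clock: 12.45
position: [0.5136, 0.2743, 0.1887]
ee_rot: [-0.001, 0.608, 0.794, -0.001]
contact_force: [-0.7, -0.9, -0.1]
width: 0.0599
gripper_force: 0.0
clock: 12.87
position: [0.5145, 0.273, 0.1396]
ee_rot: [-0.0, 0.609, 0.793, -0.001]
contact_force: [-0.2, -0.4, -0.5]
width: 0.0599
gripper_force: 0.0
clock: 13.28
position: [0.5152, 0.274, 0.1412]
ee_rot: [0.0, 0.609, 0.793, 0.001]
contact_force: [0.8, -0.4, 2.8]
width: 0.021
gripper_force: 21.7
[0.51524118 0.27402611 0.14115907] [0.14830034 0.5422956  2.52372428] 0.021265667657946973
```

View pics/s5.png

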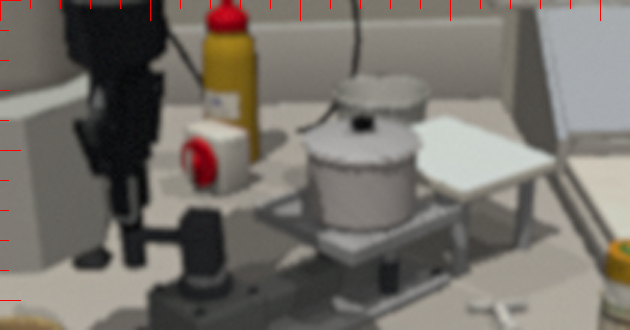

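The side view shows the jaws closed on the grip, at crop (125,190). Now I'll work out the board and deck heights numerically from the unobstructed first pictures.

```bash
python3 - <<'E'
from h import *
t=cam("top");s=cam("side")
t=(cv2.imread("pics/top0.png")[...,::-1],)+t[1:];s=(cv2.imread("pics/side0.png")[...,::-1],)+s[1:]
def board(c,x0,x1,y0,y1,th):
    im=c[0][y0:y1,x0:x1].astype(int); m=((im.min(2)>th)&(im[...,2]>=im[...,0]-8)).astype(np.uint8)*255
    n,l,st,ce=cv2.connectedComponentsWithStats(m); k=1+np.argmax(st[1:,4])
    cs,_=cv2.findContours((l==k).astype(np.uint8),cv2.RETR_EXTERNAL,cv2.CHAIN_APPROX_NONE)
    h=cv2.convexHull(max(cs,key=cv2.contourArea)); print(st[k],np.median(im[l==k],0))
    for e in(3,5): print((cv2.approxPolyDP(h,e,True)[:,0]+[x0,y0]).tolist())
    print(cv2.boxPoints(cv2.minAreaRect(h)).round(1).tolist() , x0,y0)
board(t,245,350,65,160,165); board(s,310,370,160,205,185)
L=np.array([np.cos(-.398),np.sin(-.398)]);N=np.array([-L[1],L[0]]);o=np.array([.529,.218])
for nm,c in(("top",t),("side",s)):
  for h in(.066,.074,.09): print(nm,h,[proj(c,np.r_[o+a*L+b*N,h]).round(1).tolist() for a,b in((.1,.0625),(.1,-.0625),(.23,-.0625),(.23,.0625))])
B=s[0][155:230,255:370,::-1]
cv2.imwrite("pics/s6.png",cv2.resize(B,None,fx=6.9,fy=6.9,interpolation=2))
E
```

```text
[  11   10   86   77 3704] [177. 179. 183.]
[[280, 75], [341, 103], [318, 151], [256, 121]]
[[280, 75], [341, 103], [318, 151], [256, 121]]
[[10.399999618530273, 56.29999923706055], [34.20000076293945, 7.699999809265137], [97.19999694824219, 38.599998474121094], [73.4000015258789, 87.19999694824219]] 245 65
[  9   9  44  24 602] [199. 206. 200.]
[[319, 172], [328, 169], [362, 183], [333, 192], [320, 185]]
[[319, 172], [328, 169], [362, 183], [333, 192], [320, 185]]
[[4.099999904632568, 25.0], [11.100000381469727, 6.300000190734863], [52.5, 21.799999237060547], [45.400001525878906, 40.5]] 310 160
top 0.066 [[242.5, 191.5], [296.3, 215.8], [321.1, 160.8], [268.0, 137.1]]
top 0.074 [[242.3, 190.9], [296.5, 215.4], [321.5, 159.9], [267.9, 136.1]]
top 0.09 [[241.8, 189.7], [297.0, 214.6], [322.4, 158.2], [267.9, 133.9]]
side 0.066 [[265.6, 203.6], [297.0, 220.2], [335.1, 205.2], [302.6, 191.0]]
side 0.074 [[265.5, 200.9], [297.0, 217.2], [335.3, 202.4], [302.6, 188.4]]
side 0.09 [[265.3, 195.2], [297.0, 211.2], [335.5, 196.7], [302.7, 183.0]]
```

View pics/s6.png

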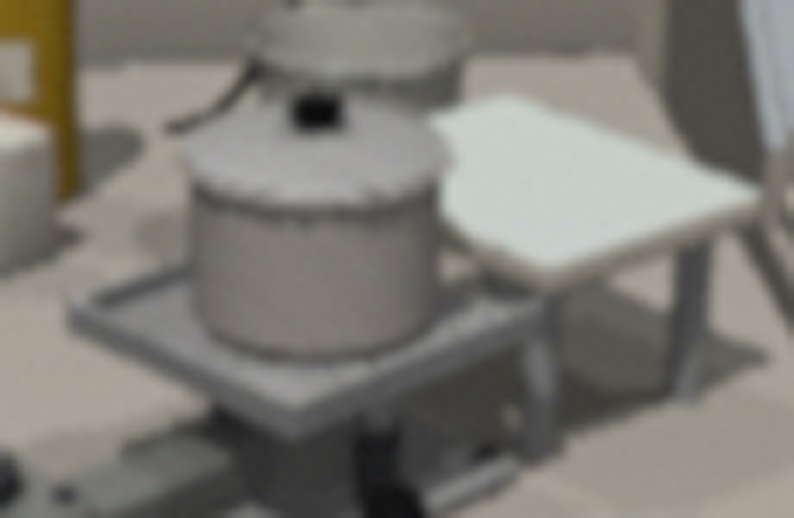

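In this crop the board's near top corner is at (545,268), i.e. (334.0,193.8) full, and its right corner is at (757,190). The knob top is at (318,93) and the deck's near lip corner at (297,410). Triangulating these next.

```bash
cat > k.py <<'E'
from h import *
def knob(c,x0,x1,y0,y1):
    g=c[0][y0:y1,x0:x1].max(2).astype(float); bg=np.percentile(g,70); w=np.clip((bg*.75-g)/(bg*.75),0,1); w[g>bg*.6]=0
    ys,xs=np.mgrid[y0:y1,x0:x1]; return (xs*w).sum()/w.sum(),(ys*w).sum()/w.sum(),w.sum()
E
python3 - <<'E'
from k import *
t=cam("top");s=cam("side")
t=(cv2.imread("pics/top0.png")[...,::-1],)+t[1:];s=(cv2.imread("pics/side0.png")[...,::-1],)+s[1:]
a=knob(t,273,290,155,172);b=knob(s,293,309,165,178);print("knob",a,b,two(t,a[:2],s,b[:2]))
for A,B in(((318.5,152),(334,193.8)),((342,103.5),(364.7,182.5))): 
    p=two(t,A,s,B);print("board",p,proj(t,p)-A,proj(s,p)-B)
p=two(t,(249.4,246.6),s,(247.8,210.6));print(p,proj(s,[.529,.2185,.102]),proj(t,[.529,.2185,.102]))
o=np.array([.529,.218]);L=np.array([np.cos(-.398),np.sin(-.398)]);print(o+.165*L)
np.set_printoptions(linewidth=200)
print("board col u=331..334\n",s[0][188:206,324:338].mean(2).astype(int))
print("knob\n",s[0][163:178,294:309].max(2))
E
```

```text
knob (np.float64(281.15835634237453), np.float64(162.85252558063988), np.float64(51.30833333333334)) (np.float64(300.20258053190554), np.float64(170.37514263144035), np.float64(25.834467120181408)) [0.689476   0.15816848 0.15636791]
board [0.72925774 0.07997159 0.09164605] [-0.13887877  0.06444048] [ 0.12257566 -0.0207263 ]
board [0.83511555 0.03206459 0.0935587 ] [-0.07757477  0.03387006] [ 0.06408241 -0.01421495]
[0.52862112 0.2160623  0.10061955] [246.71019999 209.80627584] [248.42224826 246.19267188]
[0.68110327 0.15405005]
board col u=331..334
 [[196 200 201 201 203 202 202 202 203 203 202 202 203 201]
 [174 187 192 195 200 202 203 202 202 203 203 202 202 202]
 [146 160 168 174 187 196 201 203 202 203 202 203 203 203]
 [127 135 140 146 162 178 190 198 200 202 203 202 202 199]
 [114 118 121 129 139 153 165 177 187 195 198 196 192 185]
 [105 100 107 116 124 130 139 150 162 172 174 174 167 155]
 [ 94  82  86  95 105 113 120 128 136 145 146 144 139 131]
 [ 81  71  71  78  85  94 102 111 118 125 130 126 121 115]
 [ 80  71  67  70  74  76  82  90 100 111 116 110 103 100]
 [ 90  85  76
[... 770 characters left out ...]
6 102]
 [ 95  98  98  98 101  96  90  92  99  99 100 100  96  95  90]
 [103 107 103  92  83  74  65  69  76  78  88 106 109 106  99]
 [116 118 104  80  55  40  36  37  44  52  82 115 127 124 117]
 [137 134 107  69  34  19  20  18  20  32  77 122 142 140 138]
 [150 141 113  70  30  15  13  14  14  32  79 124 148 150 150]
 [154 143 120  80  42  23  19  20  24  43  80 121 145 153 155]
 [152 143 128 102  72  57  56  60  67  74  97 124 145 155 155]
 [155 147 140 127 113 106 103 110 116 119 128 139 149 155 157]
 [159 155 151 150 146 143 143 147 151 150 151 153 156 157 159]
 [164 163 162 162 161 161 161 163 164 163 163 162 162 160 162]
 [165 166 167 165 164 164 163 166 165 165 166 165 165 163 163]]
```

```bash
python3 -m handwheel '-0.0009 0.0101 0 0;-0.0026 0.0098 0 0;0 0 0 0'; python3 -m handwheel '-0.0043 0.0092 0 0;-0.0058 0.0083 0 0;0 0 0 0';
```

```text
clock: 13.78
position: [0.5361, 0.2758, 0.1406]
ee_rot: [-0.0, 0.609, 0.793, 0.0]
contact_force: [-2.1, 1.7, 6.1]
width: 0.0209
gripper_force: 22.9
clock: 14.03
position: [0.5558, 0.2703, 0.1407]
ee_rot: [-0.0, 0.609, 0.793, 0.0]
contact_force: [-2.8, 2.2, 7.0]
width: 0.0211
gripper_force: 23.7
```

```bash
python3 -m handwheel '-0.0072 0.0072 -0.001 0;-0.0083 0.0058 0 0;-0.0092 0.0043 0 0;-0.0098 0.0026 0 0;-0.0101 0.0009 0 0'; python3 -m handwheel '-0.0101 -0.0009 0 0;-0.0098 -0.0026 0 0;-0.0092 -0.0043 0 0;-0.0083 -0.0058 0 0;0 0 0 0'
```

```text
clock: 14.45
position: [0.5869, 0.2331, 0.1416]
ee_rot: [-0.001, 0.609, 0.793, 0.001]
contact_force: [-1.7, 3.4, 5.7]
width: 0.0215
gripper_force: 24.5
clock: 14.87
position: [0.584, 0.1912, 0.1418]
ee_rot: [0.001, 0.609, 0.793, 0.001]
contact_force: [3.3, 1.3, 4.7]
width: 0.0212
gripper_force: 22.8
```

```bash
python3 -m handwheel '-0.0072 -0.0072 0 0;-0.0058 -0.0083 0 0;-0.0043 -0.0092 0 0;-0.0026 -0.0098 0 0;-0.0009 -0.0101 0 0'; python3 -m handwheel '0.0009 -0.0101 0 0;0.0026 -0.0098 0 0;0.0043 -0.0092 0 0;0.0058 -0.0083 0 0;0.0072 -0.0072 0 0'; python3 -m handwheel '0.0083 -0.0058 0 0;0.0092 -0.0043 0 0;0.0098 -0.0026 0 0;0.0101 -0.0009 0 0;0 0 0 0'
```

```text
clock: 15.28
position: [0.5476, 0.1596, 0.1422]
ee_rot: [0.003, 0.609, 0.794, 0.001]
contact_force: [3.9, -2.3, 3.6]
width: 0.0216
gripper_force: 21.8
clock: 15.7
position: [0.4974, 0.1672, 0.1421]
ee_rot: [0.003, 0.608, 0.794, -0.001]
contact_force: [2.6, -4.5, 6.7]
width: 0.0215
gripper_force: 22.1
clock: 16.12
position: [0.4732, 0.2018, 0.1419]
ee_rot: [0.001, 0.608, 0.794, -0.001]
contact_force: [-1.0, -2.1, 7.3]
width: 0.0213
gripper_force: 22.7
```

```bash
python3 -m handwheel '0.0101 0.0009 0 0;0.0098 0.0026 0 0;0.0092 0.0043 0 0;0.0083 0.0058 0 0;0.0072 0.0072 0 0'; python3 -m handwheel '0.0058 0.0083 0 0;0.0043 0.0092 0 0;0.0026 0.0098 0 0;0.0009 0.0101 0 0;0 0 0 0'; python3 - <<'E'
from k import *
s=cam("side");S=readout.get_state();print(S["position"],S["contact_force"])
b=knob(s,293,309,158,173);a=(281.16,162.85);t=cam("top")
print(b); p0=np.array([.6895,.1582,.1564]);print(proj(s,p0),[proj(s,p0+[0,0,d]) for d in(.014,.016,.018)])
np.set_printoptions(linewidth=200)
print(s[0][183:206,318:340].mean(2).astype(int))
m=cv2.resize(s[0][165:225,285:375,::-1],None,fx=8,fy=8,interpolation=2);cv2.imwrite("pics/s7.png",m)
E
```

```text
clock: 16.53
position: [0.4813, 0.2489, 0.1415]
ee_rot: [0.001, 0.608, 0.794, -0.002]
contact_force: [-0.9, -4.3, 7.1]
width: 0.0212
gripper_force: 22.3
clock: 16.95
position: [0.5149, 0.2729, 0.1414]
ee_rot: [0.0, 0.608, 0.794, -0.002]
contact_force: [-1.0, 0.8, 8.0]
width: 0.0213
gripper_force: 22.2
[0.51463679 0.27280757 0.14136897] [-1.33654893  0.03552703  6.13042494]
(np.float64(300.48161470823345), np.float64(165.09432454036772), np.float64(21.94736842105263))
[300.21600693 170.35578261] [array([300.25311789, 165.08568769]), array([300.25845568, 164.32767276]), array([300.26380259, 163.56836187])]
[[119 173 202 209 207 207 207 206 206 206 205 207 206 206 206 205 206 206 206 206 207 207]
 [110 158 191 200 206 207 208 206 206 207 206 206 206 206 206 206 206 206 205 207 205 205]
 [ 97 134 162 179 193 204 207 207 207 206 206 207 206 207 206 207 206 206 206 206 206 206]
 [ 92 114 134 147 171 192 204 208 207 207 206 206 206 206 206 206 207 206 207 207 206 206]
 [ 88 101 113 123 141 170 195 206 208 208 207 207 207 207 207 207 207 207 207 206 207 206]
 [ 84  91  98 104 116 145 180 202
[... 905 characters left out ...]
9  94  91  92  93  90  86  81  79  80  80  80  84  91  96  98]
 [127 122 112 100  93  89  90  90  89  89  87  81  76  73  73  75  76  78  86  94  97  97]
 [105  99  94  91  88  89  90  89  89  84  81  75  71  72  75  75  77  77  85  92  96  93]
 [ 92  92  93  90  87  86  88  88  89  88  84  80  76  79  81  79  76  76  82  88  89  89]
 [ 89  90  89  86  83  81  81  88  93  96  93  89  83  90  90  86  77  75  78  84  87  86]
 [ 87  83  81  79  76  77  79  84  89  93  95  91  88  93  98  91  80  74  78  85  86  86]
 [ 80  76  75  75  75  74  76  76  79  83  84  81  79  85  97  97  84  76  80  85  85  87]
 [ 77  76  74  75  75  74  73  70  71  71  70  67  67  75  89  95  88  79  81  86  86  86]]
```

View pics/s7.png

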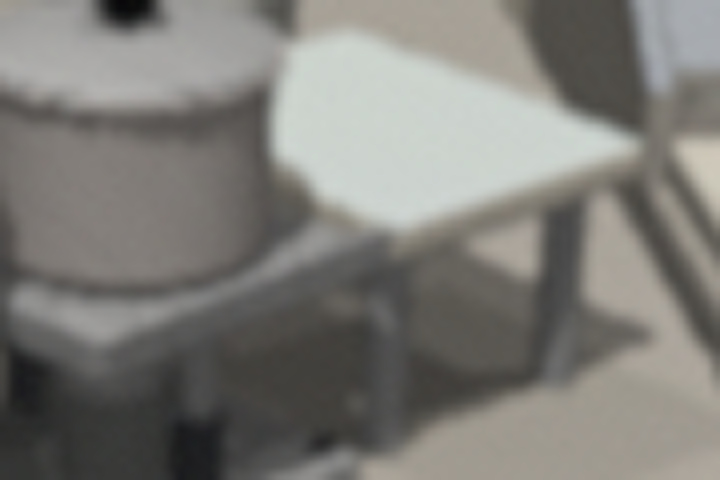

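The crop shows the deck one turn higher, its lip end at (385,232) and still a little under the board's near corner at (400,225). I'll measure the rest numerically.

```bash
cat > m.py <<'E'
from k import *
def zboard(t,s):
    # board front edge: vertical plane through top-view edge, seen by side-view edge
    g=cv2.GaussianBlur(s[0].mean(2).astype(np.float32),(0,0),.6); out=[]
    us=np.arange(338,360,2)
    for u in us:
        r0=int(193.5-(u-334)*.37); c=g[r0-6:r0+7,u]; d=np.diff(c); k=d[1:-1].argmin()+1
        a,b,e=d[k-1],d[k],d[k+1]; out.append(r0-6+k+.5+.5*(a-e)/(a-2*b+e))
    P=np.polyfit(us,out,1); z=.092
    for _ in range(30):
        A,B=plane(t,318.4,152.2,z),plane(t,342.2,103.6,z); n=np.cross(B-A,[0,0,1]); zz=[]
        for u in(338,348,358):
            v=np.polyval(P,u); o=s[2][:3,3]; r=s[2][:3,:3]@np.linalg.solve(s[1],[u,v,1]); zz.append((o+r*((A-o)@n/(r@n)))[2])
        z=np.mean(zz)
    return z,zz,np.round(np.array(out)-np.polyval(P,us),2)
def knobtop(s,r0,r1):
    c=s[0][r0:r1,299:303].max(2).mean(1); k=c.argmin(); 
    up=c[:k+1]; bg=up.max() if up[:-2].size==0 else np.max(up[-5:]); h=(bg+c[k])/2
    i=np.where(up>h)[0][-1]; top=r0+i+(up[i]-h)/(up[i]-up[i+1])
    dn=c[k:k+6]; h=(dn.max()+c[k])/2; j=np.where(dn>h)[0][0]; bot=r0+k+j-1+(h-dn[j-1])/(dn[j]-dn[j-1])
    return top,bot
E
python3 - <<'E'
from m import *
t=cam("top");s1=cam("side")
t=(cv2.imread("pics/top0.png")[...,::-1],)+t[1:];s0=(cv2.imread("pics/side0.png")[...,::-1],)+s1[1:]
print("board",zboard(t,s0),zboard(t,s1))
for s,r in((s0,(163,178)),(s1,(156,172))):
    a,b=knobtop(s,*r); print(a,b,"mid z",two(t,(281.16,162.85),s,(300.4,(a+b)/2))[2])
# deck right lip: steepest edges on columns in both pictures, top-view deck right edge line
np.set_printoptions(linewidth=220)
for s,o in((s0,0),(s1,-6)): print(s[0][200+o:222+o,300:330:3].mean(2).astype(int))
print("top deck rows\n",t[0][186:206:3,286:325].mean(2).astype(int))
E
```

```text
board (np.float64(0.09151742942490303), [np.float64(0.09154077938274952), np.float64(0.09151773190966805), np.float64(0.0914937769822915)], array([ 0.06, -0.01, -0.  , -0.01, -0.06,  0.01, -0.03, -0.03,  0.03,
        0.11, -0.05])) (np.float64(0.09155470270553441), [np.float64(0.09152356725142274), np.float64(0.0915542998782003), np.float64(0.0915862409869802)], array([ 0.04, -0.01,  0.06, -0.02, -0.06, -0.02, -0.04, -0.01, -0.04,
        0.09,  0.01]))
168.53149606299212 173.57692307692307 mid z 0.15438937606202582
162.68882978723406 167.8421052631579 mid z 0.1707568883795937
[[124 121 120 113 108  94  82 112 142 141]
 [123 122 121 114 107  92  94 131 144 128]
 [124 123 120 114 106  85 114 137 132 104]
 [122 123 120 113 101  83 130 127 107  89]
 [120 120 116 105  88 103 133 109  93  87]
 [111 110 100  88  91 123 117  94  88  80]
 [ 97  95  88  87 113 119  97  90  82  69]
 [ 98 100 110 109 120  99  88  86  69  62]
 [121 122 135 118 103  89  88  76  62  61]
 [138 134 138 107  90  88  79  65  61  61]
 [145 134 119  89  88  81  66  62  61  60]
 [145 121  95  83  84  69  61  61  63  61]
[... 1807 characters left out ...]
56 156 157 156 157 158 156 157 156 157 155 156 156 158 159 157]
 [157 157 158 156 156 156 156 156 155 156 154 154 153 146 136 135 146 152 154 155 157 156 155 156 155 156 156 157 157 157 157 156 157 157 157 158 158 157 157]
 [165 163 161 159 157 156 156 156 154 155 154 153 145 138 141 147 151 154 155 155 155 156 157 157 155 157 157 158 157 156 156 157 158 157 158 158 158 157 157]
 [166 165 165 164 164 165 164 163 162 160 158 149 142 149 153 156 156 156 154 157 158 157 156 156 155 158 158 156 157 158 157 157 157 158 156 157 159 157 158]
 [164 164 165 166 166 164 162 163 162 157 149 142 149 151 152 154 157 157 156 156 155 158 156 158 156 157 157 157 156 157 156 157 157 156 158 157 156 157 158]]
```

```bash
python3 - <<'E'
from m import *
t=cam("top");s1=cam("side")
t=(cv2.imread("pics/top0.png")[...,::-1],)+t[1:];s0=(cv2.imread("pics/side0.png")[...,::-1],)+s1[1:]
z=.078
for _ in range(30):
    A,B=plane(t,301.5,189,z),plane(t,296,204,z); n=np.cross(B-A,[0,0,1]); zz=[]
    for u,v in((303,211.4),(309,208.9),(315,206.5),(321,205-.4),(324,203.2)):
        o=s0[2][:3,3]; r=s0[2][:3,:3]@np.linalg.solve(s0[1],[u,v,1]); zz.append((o+r*((A-o)@n/(r@n)))[2])
    z=np.mean(zz)
print("lip",z,np.round(zz,4))
np.set_printoptions(linewidth=220)
print(s0[0][190:206,266:284].mean(2).astype(int)); print(s1[0][184:200,266:284].mean(2).astype(int))
E
```

```text
lip 0.07442841947898635 [0.076  0.0756 0.0749 0.0727 0.0729]
[[118 135 145 145 145 144 145 142 137 129 124 122 122 124 124 118 105  98]
 [142 150 152 149 147 147 147 146 142 136 131 126 124 124 125 118 104  96]
 [153 155 154 154 152 152 153 151 150 144 140 133 124 122 123 113  99  95]
 [151 153 153 155 157 157 157 156 152 145 140 132 117 110 107  99  91  93]
 [147 147 148 151 156 157 156 151 144 134 124 114 102  92  90  86  88  92]
 [147 147 147 147 148 148 142 132 121 108  97  91  86  86  91  93  95  96]
 [147 146 143 136 129 122 114 101  90  86  83  86  92 102 110 112 107 102]
 [151 143 127 114 101  92  86  83  85  92  99 106 113 121 127 125 115 104]
 [148 134 114  96  84  83  88  96 105 112 120 125 128 131 132 128 117 104]
 [129 124 115 104  96 100 108 116 124 129 131 133 133 134 134 130 118 103]
 [108 109 116 114 114 119 124 129 132 133 133 134 133 133 133 131 122 109]
 [ 98  97 103 108 113 121 129 131 132 133 133 132 132 133 134 133 128 118]
 [101  97  96  97 100 108 115 123 128 129 131 133 133 134 133 134 133 129]
 [117 108 101  96  94  96  99 106 114 117 124 129 133 135 135 13
[... 662 characters left out ...]
 76  71  66  65  65  69]
 [143 148 140 127 120 111  97  92  88  85  87  91  89  78  71  66  66  68]
 [145 141 126 104  94  89  88  88  96 103 109 112 105  86  72  70  70  71]
 [132 126 110  92  82  89 101 107 117 124 128 127 114  91  75  71  70  71]
 [114 110  99  86  84  96 112 124 132 136 136 132 113  87  74  70  70  72]
 [ 96  88  80  76  79  91 109 121 130 134 137 130 107  80  72  72  70  72]
 [ 85  73  68  68  69  76  89 100 113 123 128 123  99  76  71  71  71  70]
 [ 92  75  66  65  66  67  70  77  88 100 107 105  90  74  71  72  72  70]
 [110  89  72  67  65  64  66  65  70  76  81  82  80  74  72  74  73  71]
 [114  98  84  75  71  69  66  64  64  64  67  69  73  75  75  76  75  73]]
```

Pot, lip and board estimates differ by a few millimetres. Since the knob top is exactly the deck plus 87 mm, I'll let go and touch the knob and the board lightly with closed fingertips.

```bash
python3 -m handwheel '0 0 -0.001 0;0 0 0 0;0 0 0 0;0 0 0 0' 0.05; python3 -m handwheel '0 0 -0.03 0;0 0 -0.03 0;0 0 -0.035 0;0 0 -0.01 0;0 0 0 0' 0.0; python3 -m handwheel '-0.0261 0.0231 0 0;-0.0261 0.0231 0 0;-0.0261 0.0231 0 0;-0.0261 0.0231 0 0;-0.0261 0.0231 0 0';python3 -m handwheel '-0.0261 0.0231 0 0;0 0 0 0;0 0 0 0;0 0 0.01 0;0 0 0 0'; python3 -m handwheel '0 0 0.02 0;0 0 0.01 0;0 0 0 0;0 0 0 0'
```

```text
clock: 17.58
position: [0.5141, 0.2732, 0.1416]
ee_rot: [-0.0, 0.609, 0.793, -0.001]
contact_force: [-0.2, 0.3, -1.0]
width: 0.0499
gripper_force: 0.0
clock: 18.0
position: [0.5164, 0.2743, 0.2507]
ee_rot: [0.002, 0.609, 0.793, 0.003]
contact_force: [0.0, -0.4, 0.2]
width: 0.0003
gripper_force: 0.0
clock: 18.42
position: [0.6602, 0.1763, 0.2447]
ee_rot: [-0.001, 0.609, 0.793, -0.002]
contact_force: [-0.3, 1.3, -0.3]
width: -0.0002
gripper_force: 0.0
clock: 18.83
position: [0.6868, 0.159, 0.2341]
ee_rot: [-0.002, 0.608, 0.794, -0.002]
contact_force: [-1.3, 0.2, -0.9]
width: 0.0004
gripper_force: 0.0
clock: 19.17
position: [0.6879, 0.159, 0.2065]
ee_rot: [-0.001, 0.608, 0.794, -0.001]
contact_force: [-0.4, 0.4, 0.1]
width: 0.0001
gripper_force: 0.0
```

```bash
python3 -m handwheel '0 0 0.005 0;0 0 0 0;0 0 0 0'; python3 -m handwheel '0 0 0.002 0;0 0 0 0;0 0 0 0'; python3 -m handwheel '0 0 0.001 0;0 0 0 0;0 0 0 0';python3 -m handwheel '0 0 0.001 0;0 0 0 0;0 0 0 0'
```

```text
clock: 19.42
position: [0.6892, 0.1585, 0.2027]
ee_rot: [0.0, 0.609, 0.793, 0.0]
contact_force: [-0.7, 0.2, 0.6]
width: -0.0003
gripper_force: 0.0
clock: 19.67
position: [0.6892, 0.1583, 0.2004]
ee_rot: [0.0, 0.609, 0.793, 0.0]
contact_force: [-0.2, 0.7, 0.0]
width: -0.0
gripper_force: 0.0
clock: 19.92
position: [0.6891, 0.1583, 0.1993]
ee_rot: [-0.0, 0.609, 0.793, 0.0]
contact_force: [-0.1, 1.0, 0.2]
width: 0.0003
gripper_force: 0.0
clock: 20.17
position: [0.6891, 0.1583, 0.1982]
ee_rot: [-0.0, 0.609, 0.793, -0.0]
contact_force: [0.3, -0.4, 1.1]
width: -0.0001
gripper_force: 0.0
```

```bash
python3 -m handwheel '0 0 0.001 0;0 0 0 0;0 0 0 0'; python3 -m handwheel '0 0 0.001 0;0 0 0 0;0 0 0 0'
```

```text
clock: 20.42
position: [0.6891, 0.1584, 0.1973]
ee_rot: [-0.0, 0.609, 0.793, -0.0]
contact_force: [0.2, -0.3, -0.5]
width: 0.0002
gripper_force: 0.0
clock: 20.67
position: [0.6892, 0.1583, 0.1972]
ee_rot: [0.0, 0.609, 0.793, 0.0]
contact_force: [-2.0, 0.1, 4.8]
width: -0.0003
gripper_force: 2.4
```

```bash
python3 -m handwheel '0 0 0.001 0;0 0 0 0;0 0 0 0'
```

```text
clock: 20.92
position: [0.6892, 0.1584, 0.1972]
ee_rot: [0.001, 0.609, 0.793, 0.001]
contact_force: [-2.3, -0.6, 8.9]
width: 0.0001
gripper_force: 4.2
```

```bash
python3 -m handwheel '0 0 -0.02 0;-0.014 0.0277 0 0;-0.014 0.0277 0 0;-0.014 0.0277 0 0;0 0 0.02 0'; python3 -m handwheel '0 0 0.035 0;0 0 0.03 0;0 0 0.01 0;0 0 0 0;0 0 0 0'
```

```text
clock: 21.33
position: [0.7883, 0.1374, 0.1984]
ee_rot: [0.006, 0.609, 0.793, 0.004]
contact_force: [1.2, -0.1, 1.0]
width: -0.0
gripper_force: 0.0
clock: 21.75
position: [0.7802, 0.1393, 0.1199]
ee_rot: [-0.0, 0.609, 0.793, -0.0]
contact_force: [-0.0, -0.7, 0.2]
width: 0.0
gripper_force: 0.0
```

```bash
python3 -m handwheel '0 0 0.002 0;0 0 0 0;0 0 0 0'; python3 -m handwheel '0 0 0.001 0;0 0 0 0;0 0 0 0'; python3 -m handwheel '0 0 0.001 0;0 0 0 0;0 0 0 0'; python3 -m handwheel '0 0 0.001 0;0 0 0 0;0 0 0 0'
```

```text
clock: 22.0
position: [0.7804, 0.1394, 0.1188]
ee_rot: [0.0, 0.609, 0.793, 0.0]
contact_force: [-0.8, 0.8, 0.4]
width: 0.0001
gripper_force: 0.0
clock: 22.25
position: [0.7803, 0.1394, 0.1175]
ee_rot: [0.0, 0.609, 0.793, 0.0]
contact_force: [-0.0, 0.1, -0.4]
width: -0.0002
gripper_force: 0.0
clock: 22.5
position: [0.7804, 0.1393, 0.1164]
ee_rot: [0.0, 0.609, 0.793, 0.0]
contact_force: [1.1, 0.1, 0.1]
width: -0.0001
gripper_force: 0.0
clock: 22.75
position: [0.7806, 0.1393, 0.1159]
ee_rot: [0.0, 0.609, 0.793, 0.0]
contact_force: [0.4, 0.2, 2.3]
width: -0.0002
gripper_force: 1.2
```

The board top touches at TCP 0.1159 and the knob at 0.1972, which means the deck sits 5.7 mm low, about 128° of winding. Back to the grip.

```bash
python3 -m handwheel '0 0 -0.04 0;0 0 -0.04 0;0 0 -0.04 0;0 0 -0.015 0;0 0 0 0'; python3 -m handwheel '0.0248 -0.0278 0 0;0.0248 -0.0278 0 0;0.0248 -0.0278 0 0;0.0248 -0.0278 0 0;0.0248 -0.0278 0 0' 0.055; python3 -m handwheel '0.0248 -0.0278 0 0;0.0248 -0.0278 0 0;0.0248 -0.0278 0 0;0 0 0 0;0 0 0 0'
```

```text
clock: 23.17
position: [0.7823, 0.1396, 0.2571]
ee_rot: [0.004, 0.609, 0.793, 0.004]
contact_force: [-0.8, -0.1, 0.6]
width: -0.0002
gripper_force: 0.0
clock: 23.58
position: [0.6113, 0.2234, 0.2484]
ee_rot: [-0.001, 0.609, 0.793, -0.001]
contact_force: [-0.0, 0.6, -0.1]
width: 0.0551
gripper_force: 0.0
clock: 24.0
position: [0.5117, 0.2739, 0.2495]
ee_rot: [-0.001, 0.608, 0.794, -0.001]
contact_force: [0.8, -0.1, -0.4]
width: 0.0549
gripper_force: 0.0
```

```bash
python3 -m handwheel '0 0 0.035 0;0 0 0.03 0;0 0 0 0;0 0 0 0'; python3 -m handwheel '0 0 0.02 0;0 0 0.02 0;0 0 0.003 0;0 0 0 0'; python3 -m handwheel '0 0 0 0;0 0 0 0;0 0 0 0;0 0 0 0;0 0 0 0' 0.018 20
```

```text
clock: 24.33
position: [0.5139, 0.2723, 0.1833]
ee_rot: [-0.001, 0.609, 0.793, -0.002]
contact_force: [-0.3, 0.2, 1.0]
width: 0.055
gripper_force: 0.0
clock: 24.67
position: [0.5148, 0.273, 0.1426]
ee_rot: [-0.0, 0.609, 0.793, -0.0]
contact_force: [0.2, 0.2, 0.3]
width: 0.0551
gripper_force: 0.0
clock: 25.08
position: [0.5145, 0.2737, 0.1438]
ee_rot: [0.0, 0.609, 0.793, 0.001]
contact_force: [-2.4, -0.3, 6.6]
width: 0.0212
gripper_force: 21.5
```

```bash
python3 -m handwheel '-0.0009 0.0101 -0.001 0;-0.0026 0.0098 0 0;-0.0043 0.0092 0 0;-0.0058 0.0083 0 0;-0.0072 0.0072 0 0'; python3 -m handwheel '-0.0083 0.0058 0 0;-0.0092 0.0043 0 0;-0.0098 0.0026 0 0;-0.0101 0.0009 0 0'; python3 -m handwheel '-0.0101 -0.0009 0 0;-0.0098 -0.0026 0 0;-0.0092 -0.0043 0 0;-0.0083 -0.0058 0 0;0 0 0 0'; python3 - <<'E'
from m import *
s=cam("side");a,b=knobtop(s,152,170);print(a,b);S=readout.get_state();p=S["position"];print(p,S["contact_force"])
a0=np.arctan2(.2735-.2185,.5145-.529);a1=np.arctan2(p[1]-.2185,p[0]-.529);print(np.degrees(a0-a1))
E
```

```text
clock: 25.5
position: [0.5633, 0.2654, 0.1439]
ee_rot: [-0.001, 0.609, 0.793, 0.0]
contact_force: [-4.4, 0.7, 7.0]
width: 0.0212
gripper_force: 22.6
clock: 25.83
position: [0.5867, 0.233, 0.1441]
ee_rot: [-0.0, 0.609, 0.793, 0.001]
contact_force: [-3.8, 2.9, 5.5]
width: 0.021
gripper_force: 23.0
clock: 26.25
position: [0.5836, 0.1915, 0.1442]
ee_rot: [0.001, 0.609, 0.793, 0.001]
contact_force: [0.9, 1.6, 5.4]
width: 0.0212
gripper_force: 22.1
160.54722222222222 165.50487804878048
[0.58369259 0.19177335 0.14420054] [1.22607451 0.93295916 5.04914127]
130.8125861997038
```

```bash
python3 -m handwheel '0 0 -0.001 0;0 0 0 0;0 0 0 0;0 0 0 0' 0.045; python3 -m handwheel '0 0 -0.03 0;0 0 -0.03 0;0 0 -0.025 0;0 0 0 0;0 0 0 0' ; python3 -m handwheel '-0.03 0.0465 0 0;-0.03 0.0465 0 0;0 0 0 0;0 0 0 0' 0.0
```

```text
clock: 26.63
position: [0.5816, 0.1924, 0.1436]
ee_rot: [-0.0, 0.608, 0.794, -0.001]
contact_force: [-1.2, -0.1, -0.3]
width: 0.0454
gripper_force: 0.0
clock: 27.05
position: [0.5827, 0.1928, 0.2307]
ee_rot: [0.001, 0.609, 0.794, 0.001]
contact_force: [-0.8, 0.1, 0.6]
width: 0.0446
gripper_force: 0.0
clock: 27.38
position: [0.6619, 0.166, 0.2259]
ee_rot: [-0.002, 0.609, 0.793, -0.002]
contact_force: [-0.2, 0.3, 0.2]
width: -0.0
gripper_force: 0.0
```

```bash
python3 -m handwheel '-0.0148 0.024 0 0;0 0 0 0;0 0 0.018 0;0 0 0 0;0 0 0 0'; python3 -m handwheel '0 0 0.002 0;0 0 0 0;0 0 0 0';python3 -m handwheel '0 0 0.001 0;0 0 0 0;0 0 0 0'
```

```text
clock: 27.8
position: [0.6861, 0.1593, 0.2095]
ee_rot: [-0.002, 0.608, 0.794, -0.002]
contact_force: [-0.1, -0.0, 0.3]
width: -0.0001
gripper_force: 0.0
clock: 28.05
position: [0.6881, 0.1592, 0.21]
ee_rot: [0.0, 0.609, 0.794, 0.0]
contact_force: [0.2, 0.1, 0.3]
width: 0.0001
gripper_force: 0.0
clock: 28.3
position: [0.6883, 0.159, 0.2086]
ee_rot: [0.0, 0.609, 0.793, 0.0]
contact_force: [0.3, -0.5, -0.1]
width: 0.0
gripper_force: 0.0
```

```bash
python3 -m handwheel '0 0 0.003 0;0 0 0 0;0 0 0 0'; python3 -m handwheel '0 0 0.001 0;0 0 0 0;0 0 0 0';python3 -m handwheel '0 0 0.001 0;0 0 0 0;0 0 0 0'
```

```text
clock: 28.55
position: [0.6881, 0.1589, 0.205]
ee_rot: [-0.0, 0.609, 0.793, -0.0]
contact_force: [-0.3, 0.5, 0.3]
width: -0.0002
gripper_force: 0.0
clock: 28.8
position: [0.6883, 0.159, 0.2042]
ee_rot: [-0.0, 0.609, 0.793, -0.0]
contact_force: [0.4, -0.2, 0.3]
width: -0.0
gripper_force: 0.0
clock: 29.05
position: [0.6882, 0.159, 0.2032]
ee_rot: [-0.0, 0.609, 0.793, -0.0]
contact_force: [0.2, 0.2, 0.6]
width: -0.0
gripper_force: 0.0
```

```bash
python3 -m handwheel '0 0 0.001 0;0 0 0 0;0 0 0 0'
```

```text
clock: 29.3
position: [0.6884, 0.159, 0.203]
ee_rot: [0.0, 0.609, 0.793, 0.0]
contact_force: [-1.3, -0.1, 3.1]
width: 0.0001
gripper_force: 1.8
```

The knob now touches at 0.2030, against 0.2029 for flush. I'll back off and hand in.

```bash
python3 -m handwheel '0 0 -0.03 0;0 0 -0.03 0;0 0 -0.02 0;0 0 0 0;0 0 0 0'; python3 -m handwheel '0 0 0 0;0 0 0 0;0 0 0 0;0 0 0 0;0 0 0 0'; python3 -c "
from rig import ticket;print(ticket.sign_off())"
```

```text
clock: 29.72
position: [0.6888, 0.1591, 0.2837]
ee_rot: [0.001, 0.609, 0.793, 0.001]
contact_force: [-0.0, 0.0, -0.3]
width: 0.0004
gripper_force: 0.0
clock: 30.13
position: [0.688, 0.1589, 0.2814]
ee_rot: [-0.001, 0.609, 0.793, -0.001]
contact_force: [-0.7, 0.3, 0.3]
width: 0.0
gripper_force: 0.0
the job is handed in; nothing more can be done
None
```

The crank is fully home on the shaft and left there, the lift is wound up until the deck is flush with the board to about 0.1 mm by fingertip touch, and the job was handed in at about 30 s (the sign-off gave no verdict).

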